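# Tuck the drip flashing under the lapped sheet and hold it for tacking

## Task

The top panel of a small gas-regulator cabinet lies clamped in the weld fixture. Pick the galvanised drip flashing up off the bench and slide its thin front edge under the blue sheet's lapped edge until it is fully home against the step, ends flush with the sheet's ends, without lifting the blue sheet or shoving the other things on the bench. Finish while still holding the flashing pressed down flat on the grey pan, with about one kilogram's push, ready for the welder to tack it: do not let go.

Things in the scene. Friction and masses are not known exactly. Their poses are not given: they have to be found in the camera images.
- flashing: Bright galvanised drip flashing, loose, 0.3-0.46 kg: plate 100 mm (x) by 140 mm (y), 3 mm thick, with an upright rib along its rear edge, 10 mm thick (x = -50 to -40 mm), 140 mm long, top 33 mm above the underside: grip it across its thickness. Lies flat on the bench, rib up, left or right of the fixture. Origin: centre of underside; +x to the thin front edge (x = +50 mm), z up.
- flashing_lead (a point): Middle of the flashing's thin front edge, on its underside (50 mm ahead of the flashing's origin along its x). Its frame is parallel to the flashing's.
- fixture: Fixed weld fixture: steel plate 350x270x8 mm; on it a grey pan (its open deck is fixture_c0), 200 mm wide (y), x = -140 to 115 mm, flat top 20 mm above the bench; on its far half the blue lapped sheet, held behind by two red-handled toggle clamps (x = 95 to 255 mm, up to 66 mm high). The flashing comes to lie at x = -100 to 0 mm. Origin on the bench below the seat; +x points into the lap, z up.
- seat (a point): Point on the grey deck (20 mm above the bench) at the foot of the step inside the lap, midway along it: flashing_lead comes here when the flashing is fully home with its ends flush. Axes as the fixture's: +x is the direction to push the flashing in.
- lap_sheet (a joint): Lift of the blue sheet (rad): 0 lying down as clamped, growing as its free edge rises (0.01 is about 1.4 mm at the edge). It bends about a line 90 mm behind the seat and springs back down, with about 4 N at the edge.
- lap_edge (a point): Underside of the front of the blue sheet's level lap, 36 mm before the seat and 6 mm above the deck. The sheet is 140 mm wide (y), like the flashing. Behind this point the 6 mm high pocket runs 36 mm to the step; before it a lip flares up to 10 mm above the deck, its edge 47 mm before the seat.
- rod_packet: Yellow packet of welding rods, 85 x 160 x 32 mm, bystander, on the other side of the fixture from the flashing. Origin: centre of its underside.
- slag_hammer: Chipping hammer lying on the bench, 230 mm long, steel head 25 mm high, bystander. Origin: under the middle of its shaft.
- wire_brush: Wire brush with a wooden back lying on its side, 270 mm long, 26 mm high, bystander. Origin: under its middle.
- primer_can: Green spray can of primer, 65 mm across, 190 mm tall, bystander. Origin: centre of its underside.
- brass_valve: Brass gas-cylinder valve with a black hand wheel, standing, 74 mm tall, bystander. Origin: centre of its underside.
- magnet_square: Red magnetic welding square, 106 x 56 x 22 mm, bystander. Origin: centre of its underside.
Things that resemble listed ones, but are neither listed nor needed, are in the scene too. What is meant by the flashing is not pink or turquoise, and is the smaller of those in its own colour.

How it is judged:
By the outcome, as a careful person would: the job done as asked, in the order asked, and still so for the second after the job is handed in, while the arm keeps its last pose, push and grip.
It also fails if it takes over 45 s, if anything falls off the work surface, if the arm or the gripper's body presses on something with over 40 N, if the wrist force passes 120 N, or if a joint passes its speed limit or range.

## Robot

A 6-joint arm with a two-finger parallel gripper is mounted at the origin on the work surface. World frame = base frame: x ahead of the robot, y to its left, z up, the work surface at z = 0. Lengths are in m, angles in rad, forces in N, time in s.
With the tool pointing down it reaches from about 0.325 to 0.85 m from the base axis. Payload 15.5 kg.
Tool frame: the origin (TCP) lies where the fingers leave the gripper's body, on its centre line; the fingertips stand 78 mm ahead of it and the grasp point (between the pads) lies 60 mm ahead of it; z points along the fingers, y is the line along which they close (so a half turn about z gives the same grasp; the last joint's range is limited). The gripper opens to 91 mm and grips with 3 to 60 N. Pads are 32 mm wide; open, the fingers measure 118 mm over their backs; the gripper's body (76 mm by 178 mm) begins 60 mm behind the grasp point.
Start: joints at [1.091, 0.494, 1.345, -0, 1.302, -0.096], TCP at [0.235, 0.579, 0.292] pointing down, gripper open.
Joint ranges: [-2.91, 2.91], [-0.82, 2.16], [0.22, 2.67], [-1.22, 4.37], [0.12, 2.79], [-3.08, 3.08]. Speed limits (rad/s): [1.89, 1.89, 2.57, 3.01, 3.01, 3.01].

## Interface

Orientations are given as a unit quaternion [w, x, y, z].
In Python, from plant import env, imaging gives the robot as it stands.
- The arm moves only by the tool servo_tool, never from a script. Its argument "rows" is a list of rows, each an object of numbers: "tx", "ty", "tz": the shift along the tool's x, y, z scaled (see below); "rx", "ry", "rz": the turn, a rotation vector about the tool's x, y, z scaled (see below); "fingers": the gripper's target within -1 to 1 (fully open at 1, half-way at 0, shut at -1). A call has 1 to 20 rows; each row shifts and turns the commanded pose from where the row before left it, along the tool's axes as they then stand; what a row does not reach is not made up. The controller multiplies each number of a shift by 0.3 m and each number of a turn by 90 degrees. A row lasts 1/8 s, in which the tool goes at most 62.5 mm and 10.7 degrees, less where a joint would pass 70% of its speed; a pose out of reach is approached as far as the arm can. A call with a number of a shift or a turn outside -1 to 1 is refused whole. A call with a gripper value outside its range is refused whole. The fingers move at their own pace and stop on an object; the grip force is fixed at half the most. Time passes only in rows, so rows that do not move let the fingers close. It gives the time, the measured TCP pose, the force, the opening and the grip force at its end, in the units of the state.
- env.get_state(): the state, without advancing time (a new reading comes with each control period).
- imaging.grab_frame(name): name is "scene" or "top"; returns a dict with "image" (420x560x3 uint8, red, green, blue), "mtx" (3x3 intrinsics, pixels), "D" ([k1, k2, p1, p2, k3] as OpenCV has them; the pictures are not rectified), "R" (3x3) and "t" (3): a world point X has camera coordinates R X + t. Camera axes: x right, y down, z forward; pixel columns grow to the right and rows downward; lengths in m; the calibration is good to about 2 mm. A picture is of the moment at which its call begins. There is no depth.
- env.job_done(): hands the job in; it is judged then, once.
The state is a dict: "clock": time; "joint_pos": joint angles; "qvel": joint speeds; "joint_torque": joint torques, N m; "tool_pos": TCP position; "tool_rot": TCP orientation; "wrist_force": force on the tool from outside, world axes, zero at the start; "ft_torque": the same for the moment, N m; "finger_gap": opening from 0.0 (shut) to 1.0 (fully open); "gripper_force": force on a finger pad.
Only numpy, scipy, OpenCV 4.12 (cv2) and the standard library are available. Lean on these libraries where they do the work, as an engineer would, in place of code of your own. Each camera call takes 0.05 s, during which the arm holds its last target. There are 200 camera calls.

## Working session

There is one attempt and no reset: what is moved stays moved. The work goes in short steps, Python scripts to look and compute and a tool call to move; the robot and the scene stay as the last step left them, time stands still between calls to the robot, and variables do not carry over. Pictures are saved under pics/ and viewed, at most 10 in all, crops included, and the job is handed in when it is done.

Besides the shell and the picture viewer there is one more tool, called after "Call:" by a JSON object that holds its "op" and its "data". servo_tool: Moves the arm, as the interface text tells. Shifts and turns lie within -1 to 1; 1 stands for 0.3 m of shift or 90 degrees of turn. Its arguments: {"type":"object","properties":{"rows":{"type":"array"}},"required":["rows"]}

```bash
mkdir -p pics; ls; cat > h.py <<'E'
import numpy as np,cv2
from plant import env,imaging
def grab(n):
    f=imaging.grab_frame(n)
    for k in('mtx','D','R','t'): f[k]=np.array(f[k],float)
    return f
def ray(f,px,z):
    px=np.array(px,float).reshape(-1,1,2)
    u=cv2.undistortPoints(px,f['mtx'],f['D']).reshape(-1,2)
    d=np.c_[u,np.ones(len(u))]@f['R']; c=-f['R'].T@f['t'].ravel()
    return c+d*((z-c[2])/d[:,2])[:,None]
def proj(f,X):
    return cv2.projectPoints(np.array(X,float).reshape(-1,1,3),cv2.Rodrigues(f['R'])[0],f['t'],f['mtx'],f['D'])[0].reshape(-1,2)
def save(f,n,crop=None,s=1):
    im=f['image'][...,::-1]
    if crop: a,b,c,d=crop; im=im[b:d,a:c]
    cv2.imwrite('pics/'+n,cv2.resize(im,None,fx=s,fy=s,interpolation=cv2.INTER_CUBIC))
E
python3 - <<'E'
from h import *
for n in('scene','top'):
    f=grab(n); save(f,n+'0.png',s=1.4); print(n,-f['R'].T@f['t'].ravel(),f['mtx'][0,0]); np.savez('pics/'+n+'0.npz',**f)
print(env.get_state())
E
```

```text
pics
scene [ 1.30089943 -0.67026882  1.03864355] 450.594050236487
top [ 2.47315371e-01 -1.81034083e-04  1.53038706e+00] 471.18776636986814
{'clock': 0.1, 'joint_pos': array([ 1.09050029e+00,  4.94114722e-01,  1.34604476e+00, -3.38284311e-06,
        1.30250893e+00, -9.55263430e-02]), 'qvel': array([-0.00013711, -0.00132118, -0.00152418,  0.00074005,  0.0028605 ,
       -0.00038596]), 'joint_torque': array([-2.50740022e-04, -8.80241561e+01, -3.82545698e+01,  7.04368623e-02,
        4.82757459e-02, -6.52309677e-05]), 'tool_pos': array([0.23448882, 0.57907633, 0.29171005]), 'tool_rot': array([-1.51166667e-04,  1.91199816e-01,  9.81550988e-01, -5.16200648e-04]), 'wrist_force': array([ 0.28122069,  0.37806415, -0.03832375]), 'ft_torque': array([-0.02462602, -0.01283215, -0.04530952]), 'gripper_force': 0.0, 'finger_gap': 1.0000375937570831}
```

View pics/top0.png

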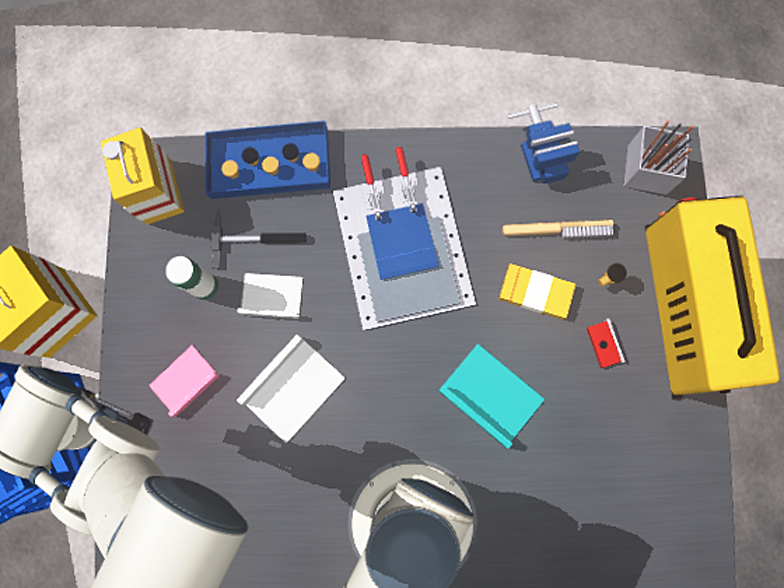

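View pics/scene0.png

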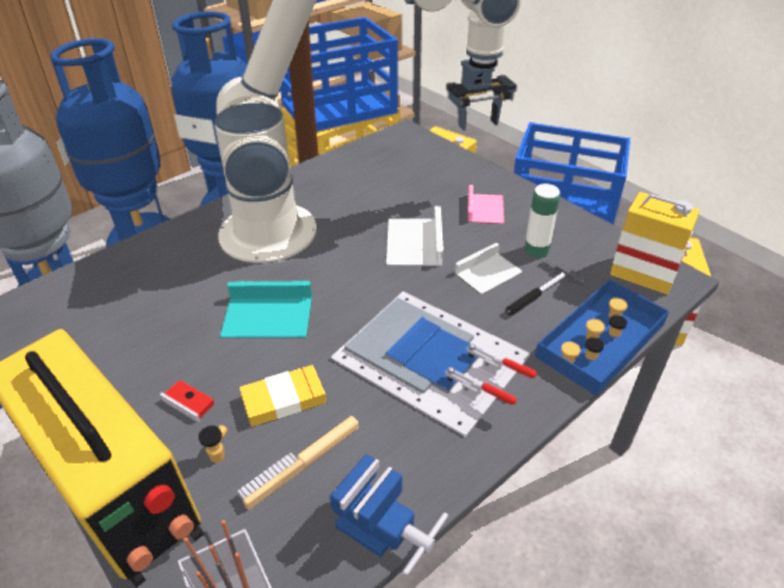

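Galvanised candidates in top0 are a small plate at (272,297) and a large one at (292,388). Pink (185,380) and turquoise (492,395) are excluded by colour. The small one fits as "the smaller in its own colour", and I'm confirming it with a crop.

```bash
python3 - <<'E'
from h import *
t=dict(np.load('pics/top0.npz'));s=dict(np.load('pics/scene0.npz'))
a=t['image'][145:245,150:350,::-1]; b=s['image'][145:245,270:470,::-1]
im=np.vstack([cv2.resize(x,None,fx=3,fy=3,interpolation=cv2.INTER_CUBIC) for x in(a,b)])
cv2.imwrite('pics/c1.png',im)
cv2.imwrite('pics/c2.png',cv2.resize(t['image'][100:240,230:350,::-1],None,fx=4.2,fy=4.2,interpolation=cv2.INTER_CUBIC))
E
```

```text
(no output)
```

View pics/c1.png

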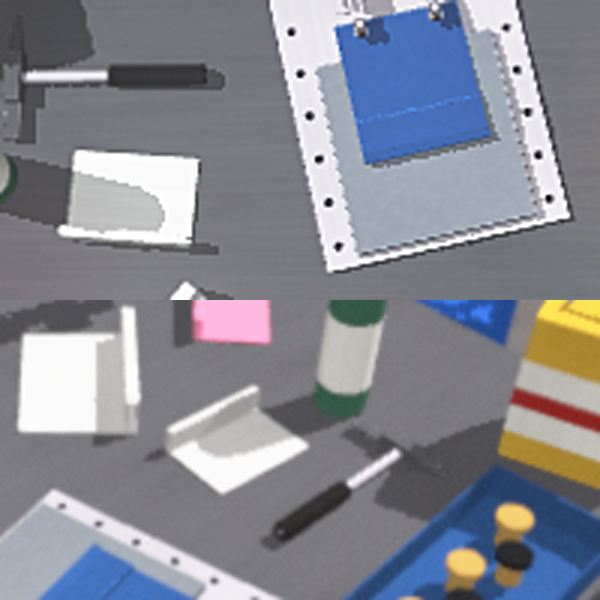

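View pics/c2.png

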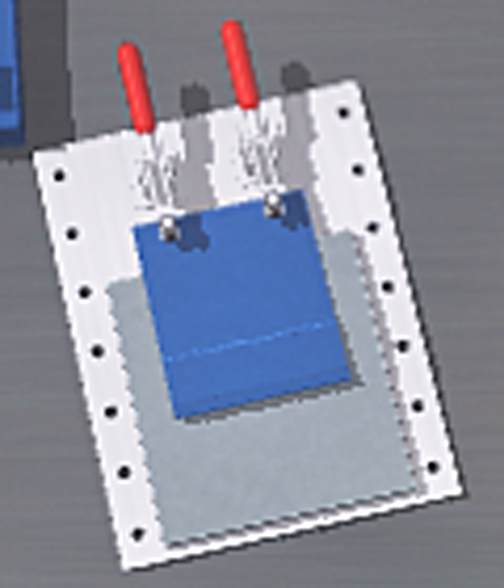

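The crops confirm it: the small bright flashing is at top px (193,211), with the rib on its robot side (lower edge) and the thin edge facing +x. The fixture lap opens toward the robot, and the lip edge runs from about (272,199) to (313,191). Next I'll measure edges.

```bash
cat >> h.py <<'E'
def quad(mask,seed):
    """subpixel corners of quadrilateral blob holding seed"""
    n,l,st,c=cv2.connectedComponentsWithStats(mask.astype(np.uint8),connectivity=4)
    m=(l==l[seed[1],seed[0]]).astype(np.uint8)
    c=max(cv2.findContours(m,cv2.RETR_EXTERNAL,cv2.CHAIN_APPROX_NONE)[0],key=cv2.contourArea)
    h=cv2.convexHull(c)
    for e in np.arange(.01,.2,.005):
        q=cv2.approxPolyDP(h,e*cv2.arcLength(h,True),True)
        if len(q)<=4: break
    return m.sum(),q.reshape(-1,2),c.reshape(-1,2)
def refine(q,c,off=.5):
    L=[];n=len(q);ce=q.mean(0)
    for i in range(n):
        a,b=q[i].astype(float),q[(i+1)%n].astype(float);d=(b-a);le=np.linalg.norm(d);d/=le;nn=np.array([-d[1],d[0]])
        r=c-a;k=(abs(r@nn)<1.8)&(r@d>.1*le)&(r@d<.9*le)
        vx,vy,x,y=cv2.fitLine(c[k].astype(np.float32),cv2.DIST_HUBER,0,.01,.01).ravel()
        nv=np.array([-vy,vx]);p=np.array([x,y]); 
        if nv@(p-ce)<0: nv=-nv
        L.append((nv,nv@p+off*np.abs(nv).max()))
    return np.array([np.linalg.solve([L[i-1][0],L[i][0]],[L[i-1][1],L[i][1]]) for i in range(n)])
def blue(im):
    h=cv2.cvtColor(im,cv2.COLOR_RGB2HSV); return (h[...,0]>100)&(h[...,0]<125)&(h[...,1]>130)&(h[...,2]>60)
E
python3 - <<'E'
from h import *
np.set_printoptions(precision=4,suppress=True)
t=dict(np.load('pics/top0.npz'));s=dict(np.load('pics/scene0.npz'))
for nm,f,seed,fs in(('top',t,(285,180),(193,200)),('scene',s,(305,243),(352,197))):
    im=f['image']
    a,q,c=quad(blue(im),seed); r=refine(q,c); print(nm,'blue',a,r.tolist()); 
    w=ray(f,r,.028); print(w,np.linalg.norm(w-np.roll(w,-1,0),axis=1))
    print('px',im[fs[1],fs[0]],im[211,193],im[225,265],im[215,285],im[172,232])
# manual flashing front corners z=.003 and pan corners z=.02, top view
P=lambda x,y,k,o:(np.array([x,y])+.5)/k+o-.5
fl=[P(75,150,3,(150,145)),P(200,157,3,(150,145))]; print('front',ray(t,fl,.003))
rb=[P(58,233,3,(150,145)),P(190,245,3,(150,145))]; print('rib bottom?',ray(t,rb,.033),ray(t,rb,0))
pc=[P(x,y,4.2,(230,100)) for x,y in((165,547),(425,492),(360,232),(108,280))]; print('pan',ray(t,pc,.02))
sf=[P(x,y-300,3,(270,145)) for x,y in((222,493),(307,445),(168,453),(258,388),(168,432))]; print('sc front',ray(s,sf[:2],.003),'ribfoot',ray(s,sf[2:3],0),'ribtop',ray(s,sf[3:],.033))
E
```

```text
top blue 1869 [[301.0003662109375, 145.22659301757812], [313.0697937011719, 189.80340576171875], [271.5943908691406, 199.31495666503906], [261.24102783203125, 153.99111938476562]]
[[ 0.7407 -0.0361  0.028 ]
 [ 0.5877 -0.0719  0.028 ]
 [ 0.5586  0.0639  0.028 ]
 [ 0.7132  0.0967  0.028 ]] [0.1572 0.1389 0.158  0.1356]
px [250 250 250] [196 198 198] [241 238 245] [160 168 182] [115 116 123]
scene blue 1630 [[302.39111328125, 225.10887145996094], [338.9703369140625, 255.25933837890625], [318.9524230957031, 278.1453552246094], [275.1911315917969, 252.30885314941406]]
[[ 0.5559  0.0699  0.028 ]
 [ 0.7247  0.0623  0.028 ]
 [ 0.7475 -0.0454  0.028 ]
 [ 0.5877 -0.0736  0.028 ]] [0.169  0.1101 0.1623 0.1469]
px [251 251 251] [ 43 127 127] [125 124 130] [168 173 183] [81 80 84]
front [[0.5866 0.3911 0.003 ]
 [0.5755 0.2494 0.003 ]]
rib bottom? [[0.488  0.3999 0.033 ]
 [0.4723 0.2544 0.033 ]] [[0.4933 0.4087 0.    ]
 [0.4773 0.26   0.    ]]
pan [[ 0.4595  0.0741  0.02  ]
 [ 0.4987 -0.1274  0.02  ]
 [ 0.7087 -0.0832  0.02  ]
 [ 0.6736  0.1172  0.02  ]]
sc front [[0.5739 0.2491 0.003 ]
 [0.583  0.3886 0.003 ]] ribfoot [[0.4804 0.2563 0.    ]] ribtop [[0.4934 0.3968 0.033 ]
 [0.4797 0.2541 0.033 ]]
```

Call:
{"op": "servo_tool", "data": {"rows": [{"tx": -0.109, "ty": -0.0466, "fingers": 0.2}, {"tx": -0.109, "ty": -0.0466, "fingers": 0.2}, {"tx": -0.109, "ty": -0.0466, "fingers": 0.2}, {"tx": -0.109, "ty": -0.0466, "fingers": 0.2}, {"tx": -0.109, "ty": -0.0466, "fingers": 0.2}, {"tx": -0.109, "ty": -0.0466, "fingers": 0.2}, {"tx": -0.109, "ty": -0.0466, "fingers": 0.2}, {"tx": -0.109, "ty": -0.0466, "fingers": 0.2}, {"tx": -0.109, "ty": -0.0466, "fingers": 0.2}, {"tx": -0.109, "ty": -0.0466, "fingers": 0.2}, {"rz": 0.1008, "tz": 0.059, "fingers": 0.2}, {"rz": 0.1008, "tz": 0.059, "fingers": 0.2}, {"rz": 0.1008, "tz": 0.059, "fingers": 0.2}, {"rz": 0.1008, "tz": 0.059, "fingers": 0.2}, {"rz": 0.1008, "tz": 0.059, "fingers": 0.2}, {"rz": 0.1008, "tz": 0.059, "fingers": 0.2}, {"rz": 0.1008, "tz": 0.059, "fingers": 0.2}, {"rz": 0.1008, "tz": 0.059, "fingers": 0.2}, {"fingers": 0.2}]}}

```text
invalid input
```

```bash
cat >> h.py <<'E'
from scipy.spatial.transform import Rotation as Ro
def pose():
    s=env.get_state();w,x,y,z=s['tool_rot'];M=Ro.from_quat([x,y,z,w]).as_matrix();return s,np.array(s['tool_pos']),M
def st():
    s,p,M=pose();print('t',s['clock'],'p',np.round(p,4),'yhead',np.degrees(np.arctan2(M[1,1],M[0,1])).round(2),'z',M[:,2].round(4),'F',np.round(s['wrist_force'],1),'T',np.round(s['ft_torque'],2),'gap',round(s['finger_gap']*91,1),'g',round(s['gripper_force'],1),'q6',round(s['joint_pos'][5],2))
def delta(tgt,head):
    s,p,M=pose();d=M.T@(np.array(tgt)-p);h=np.degrees(np.arctan2(M[1,1],M[0,1]))
    print('shift units',np.round(d/.3,4),'rz',round(-(head-h)/90,4))
E
python3 - <<'E'
from h import *
st(); delta([.485,.327,.086],-4.6)
f=grab('scene'); save(f,'s1.png',(270,60,470,245),3)
E
```

```text
t 0.1 p [0.2345 0.5791 0.2917] yhead 67.95 z [-5.e-04 -1.e-03 -1.e+00] F [ 0.3  0.4 -0. ] T [-0.02 -0.01 -0.05] gap 91.0 g 0.0 q6 -0.1
shift units [-1.0894 -0.4647  0.6861] rz 0.8062
```

View pics/s1.png

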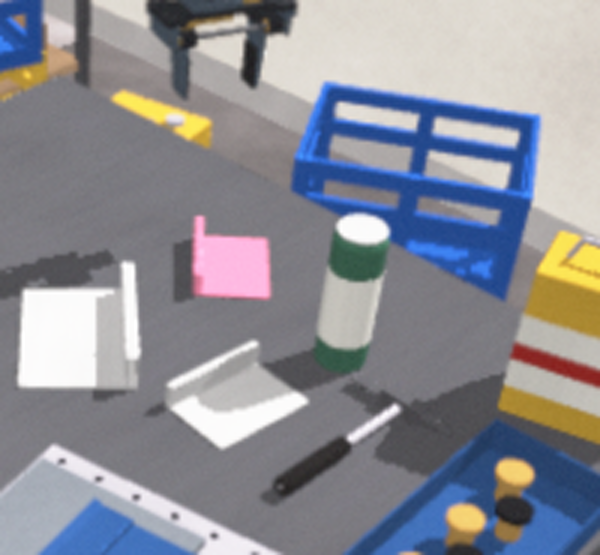

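The picture shows the arm hasn't moved, because the call was refused. The rows probably need every key.

Call:
{"op": "servo_tool", "data": {"rows": [{"tx": -0.109, "ty": -0.0466, "tz": 0, "rx": 0, "ry": 0, "rz": 0, "fingers": 0.2}, {"tx": -0.109, "ty": -0.0466, "tz": 0, "rx": 0, "ry": 0, "rz": 0, "fingers": 0.2}, {"tx": -0.109, "ty": -0.0466, "tz": 0, "rx": 0, "ry": 0, "rz": 0, "fingers": 0.2}, {"tx": -0.109, "ty": -0.0466, "tz": 0, "rx": 0, "ry": 0, "rz": 0, "fingers": 0.2}, {"tx": -0.109, "ty": -0.0466, "tz": 0, "rx": 0, "ry": 0, "rz": 0, "fingers": 0.2}, {"tx": -0.109, "ty": -0.0466, "tz": 0, "rx": 0, "ry": 0, "rz": 0, "fingers": 0.2}, {"tx": -0.109, "ty": -0.0466, "tz": 0, "rx": 0, "ry": 0, "rz": 0, "fingers": 0.2}, {"tx": -0.109, "ty": -0.0466, "tz": 0, "rx": 0, "ry": 0, "rz": 0, "fingers": 0.2}, {"tx": -0.109, "ty": -0.0466, "tz": 0, "rx": 0, "ry": 0, "rz": 0, "fingers": 0.2}, {"tx": -0.109, "ty": -0.0466, "tz": 0, "rx": 0, "ry": 0, "rz": 0, "fingers": 0.2}, {"tx": 0, "ty": 0, "tz": 0.059, "rx": 0, "ry": 0, "rz": 0.1008, "fingers": 0.2}, {"tx": 0, "ty": 0, "tz": 0.059, "rx": 0, "ry": 0, "rz": 0.1008, "fingers": 0.2}, {"tx": 0, "ty": 0, "tz": 0.059, "rx": 0, "ry": 0, "rz": 0.1008, "fingers": 0.2}, {"tx": 0, "ty": 0, "tz": 0.059, "rx": 0, "ry": 0, "rz": 0.1008, "fingers": 0.2}, {"tx": 0, "ty": 0, "tz": 0.059, "rx": 0, "ry": 0, "rz": 0.1008, "fingers": 0.2}, {"tx": 0, "ty": 0, "tz": 0.059, "rx": 0, "ry": 0, "rz": 0.1008, "fingers": 0.2}, {"tx": 0, "ty": 0, "tz": 0.059, "rx": 0, "ry": 0, "rz": 0.1008, "fingers": 0.2}, {"tx": 0, "ty": 0, "tz": 0.059, "rx": 0, "ry": 0, "rz": 0.1008, "fingers": 0.2}, {"tx": 0, "ty": 0, "tz": 0, "rx": 0, "ry": 0, "rz": 0, "fingers": 0.2}]}}

```text
clock: 2.52
tool_pos: [0.4846, 0.3266, 0.1495]
tool_rot: [-0.0, 0.735, 0.678, -0.001]
wrist_force: [-1.2, -0.1, 0.3]
finger_gap: 0.601
gripper_force: 0.0
```

```bash
python3 - <<'E'
from h import *
st(); delta([.485,.327,.086],-4.6)
f=grab('scene'); save(f,'s2.png',(270,80,470,245),3)
E
```

```text
t 2.525 p [0.4846 0.3266 0.1495] yhead -4.58 z [-0.0022 -0.0012 -1.    ] F [-1.2 -0.1  0.3] T [-0.05  0.1  -0.03] gap 54.6 g 0.0 q6 0.57
shift units [0.0016 0.0017 0.2117] rz 0.0002
```

View pics/s2.png

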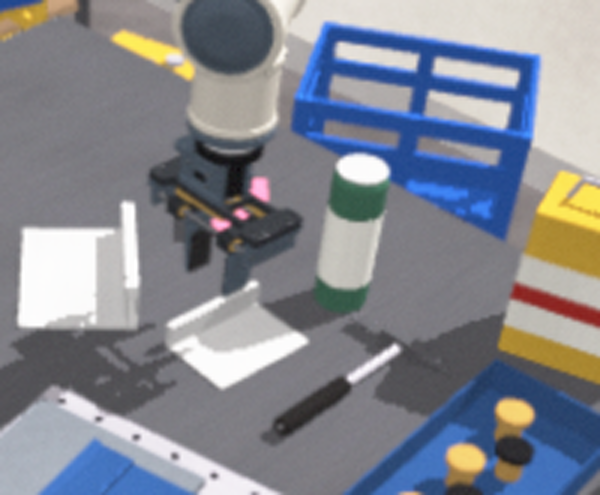

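The gripper stands over the rib with one finger on each side (crop px 197,250 and 237,268; rib at about 213,312). Descending and closing.

Call:
{"op": "servo_tool", "data": {"rows": [{"tx": 0.0016, "ty": 0.0017, "tz": 0.07, "rx": 0, "ry": 0, "rz": 0, "fingers": 0.2}, {"tx": 0, "ty": 0, "tz": 0.07, "rx": 0, "ry": 0, "rz": 0, "fingers": 0.2}, {"tx": 0, "ty": 0, "tz": 0.04, "rx": 0, "ry": 0, "rz": 0, "fingers": 0.2}, {"tx": 0, "ty": 0, "tz": 0.03, "rx": 0, "ry": 0, "rz": 0, "fingers": 0.2}, {"tx": 0, "ty": 0, "tz": 0, "rx": 0, "ry": 0, "rz": 0, "fingers": 0.2}, {"tx": 0, "ty": 0, "tz": 0, "rx": 0, "ry": 0, "rz": 0, "fingers": -1}, {"tx": 0, "ty": 0, "tz": 0, "rx": 0, "ry": 0, "rz": 0, "fingers": -1}, {"tx": 0, "ty": 0, "tz": 0, "rx": 0, "ry": 0, "rz": 0, "fingers": -1}, {"tx": 0, "ty": 0, "tz": 0, "rx": 0, "ry": 0, "rz": 0, "fingers": -1}, {"tx": 0, "ty": 0, "tz": 0, "rx": 0, "ry": 0, "rz": 0, "fingers": -1}, {"tx": 0, "ty": 0, "tz": 0, "rx": 0, "ry": 0, "rz": 0, "fingers": -1}]}}

```text
clock: 3.95
tool_pos: [0.4855, 0.3273, 0.0876]
tool_rot: [-0.0, 0.735, 0.678, -0.0]
wrist_force: [-2.7, 0.3, 3.2]
finger_gap: 0.105
gripper_force: 30.0
```

```bash
python3 - <<'E'
from h import *
st()
E
```

```text
t 3.95 p [0.4855 0.3273 0.0876] yhead -4.62 z [-5.e-04 -2.e-04 -1.e+00] F [-2.7  0.3  3.2] T [-0.14  0.55 -0.11] gap 9.6 g 30.0 q6 0.57
```

Call:
{"op": "servo_tool", "data": {"rows": [{"tx": 0, "ty": 0, "tz": -0.03, "rx": 0, "ry": 0, "rz": 0, "fingers": -1}, {"tx": 0, "ty": 0, "tz": -0.06, "rx": 0, "ry": 0, "rz": 0, "fingers": -1}, {"tx": 0, "ty": 0, "tz": -0.1, "rx": 0, "ry": 0, "rz": 0, "fingers": -1}, {"tx": 0, "ty": 0, "tz": -0.085, "rx": 0, "ry": 0, "rz": 0, "fingers": -1}, {"tx": -0.06, "ty": -0.002, "tz": 0, "rx": 0, "ry": 0, "rz": 0, "fingers": -1}, {"tx": -0.1325, "ty": -0.002, "tz": 0, "rx": 0, "ry": 0, "rz": 0, "fingers": -1}, {"tx": -0.1325, "ty": -0.002, "tz": 0, "rx": 0, "ry": 0, "rz": 0, "fingers": -1}, {"tx": -0.1325, "ty": -0.002, "tz": 0, "rx": 0, "ry": 0, "rz": 0, "fingers": -1}, {"tx": -0.1325, "ty": -0.002, "tz": 0, "rx": 0, "ry": 0, "rz": 0, "fingers": -1}, {"tx": -0.1325, "ty": -0.002, "tz": 0, "rx": 0, "ry": 0, "rz": 0, "fingers": -1}, {"tx": -0.1325, "ty": -0.002, "tz": 0, "rx": 0, "ry": 0, "rz": 0, "fingers": -1}, {"tx": -0.1325, "ty": -0.002, "tz": 0, "rx": 0, "ry": 0, "rz": 0, "fingers": -1}, {"tx": -0.1325, "ty": -0.002, "tz": 0, "rx": 0, "ry": 0, "rz": 0, "fingers": -1}, {"tx": -0.0725, "ty": -0.002, "tz": 0, "rx": 0, "ry": 0, "rz": 0, "fingers": -1}, {"tx": 0, "ty": 0, "tz": 0, "rx": 0, "ry": 0, "rz": -0.061, "fingers": -1}, {"tx": 0, "ty": 0, "tz": 0, "rx": 0, "ry": 0, "rz": -0.061, "fingers": -1}, {"tx": 0, "ty": 0, "tz": 0, "rx": 0, "ry": 0, "rz": -0.06, "fingers": -1}, {"tx": 0, "ty": 0, "tz": 0, "rx": 0, "ry": 0, "rz": 0, "fingers": -1}, {"tx": 0, "ty": 0, "tz": 0, "rx": 0, "ry": 0, "rz": 0, "fingers": -1}]}}

```text
clock: 6.32
tool_pos: [0.4505, -0.0289, 0.17]
tool_rot: [-0.0, 0.632, 0.775, -0.0]
wrist_force: [0.2, 0.3, -4.0]
finger_gap: 0.109
gripper_force: 30.0
```

```bash
python3 - <<'E'
from h import *
st(); delta([.4516,-.0288,.17],11.8)
f=grab('scene'); g=grab('top'); np.savez('pics/s3.npz',**f); np.savez('pics/t3.npz',**g)
a=cv2.resize(f['image'][190:310,220:360,::-1],None,fx=5,fy=5,interpolation=cv2.INTER_CUBIC)
cv2.imwrite('pics/s3.png',a[:600])
b=cv2.resize(g['image'][110:250,220:350,::-1],None,fx=4.2,fy=4.2,interpolation=cv2.INTER_CUBIC); cv2.imwrite('pics/t3.png',b)
E
```

```text
t 6.325 p [ 0.4505 -0.0289  0.17  ] yhead 11.62 z [-5.e-04  0.e+00 -1.e+00] F [ 0.2  0.3 -4. ] T [-0.13  0.17  0.02] gap 9.9 g 30.0 q6 -0.4
shift units [-0.0004  0.0038 -0.    ] rz -0.002
```

View pics/s3.png

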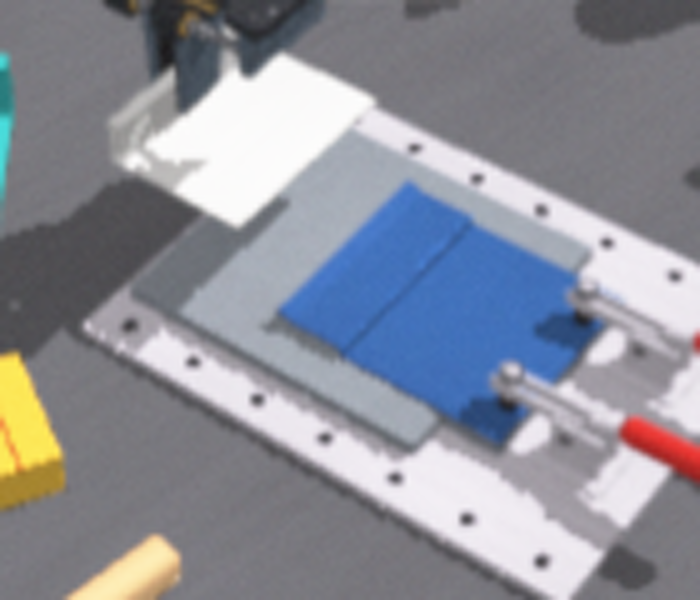

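The flashing is held level short of the lap, with its front corners at crop (238,225) and (377,100). The blue lip corners are at (280,315) and (408,183). Lowering near the deck, then measuring offsets from both views.

Call:
{"op": "servo_tool", "data": {"rows": [{"tx": 0, "ty": 0.003, "tz": 0.05, "rx": 0, "ry": 0, "rz": -0.002, "fingers": -1}, {"tx": 0, "ty": 0, "tz": 0.05, "rx": 0, "ry": 0, "rz": 0, "fingers": -1}, {"tx": 0, "ty": 0, "tz": 0.05, "rx": 0, "ry": 0, "rz": 0, "fingers": -1}, {"tx": 0, "ty": 0, "tz": 0.04, "rx": 0, "ry": 0, "rz": 0, "fingers": -1}, {"tx": 0, "ty": 0, "tz": 0, "rx": 0, "ry": 0, "rz": 0, "fingers": -1}, {"tx": 0, "ty": 0, "tz": 0, "rx": 0, "ry": 0, "rz": 0, "fingers": -1}]}}

```text
clock: 7.18
tool_pos: [0.452, -0.0285, 0.1134]
tool_rot: [0.0, 0.63, 0.777, 0.0]
wrist_force: [-0.5, -0.6, -3.7]
finger_gap: 0.107
gripper_force: 30.0
```

```bash
python3 - <<'E'
from h import *
np.set_printoptions(precision=4,suppress=True)
st(); s,p,M=pose()
f=grab('scene'); g=grab('top'); np.savez('pics/s4.npz',**f); np.savez('pics/t4.npz',**g)
zu=p[2]-.0876
for n,F in(('scene',f),('top',g)):
    im=F['image']; hs=cv2.cvtColor(im,cv2.COLOR_RGB2HSV)
    a,q,c=quad(blue(im),(305,243) if n=='scene' else (285,180)); w=ray(F,refine(q,c),.031); print(n,'blue\n',w)
    m=(hs[...,1]<25)&(hs[...,2]>235)
    lead=p+.09*M[:,1]; lead[2]=zu+.003; u=proj(F,lead)[0].round().astype(int); print('seed',u,m[u[1],u[0]])
    if m[u[1],u[0]]:
        a,q,c=quad(m,u); print(a,q.tolist(),'\n',ray(F,refine(q,c),zu+.003))
b=cv2.resize(f['image'][195:275,235:335,::-1],None,fx=6,fy=6,interpolation=cv2.INTER_CUBIC)
d=cv2.resize(g['image'][180:240,250:350,::-1],None,fx=6,fy=6,interpolation=cv2.INTER_CUBIC)[:120*3]
cv2.imwrite('pics/m4.png',cv2.resize(np.vstack([b,d]),None,fx=.71,fy=.71))
E
```

```text
t 7.175 p [ 0.452  -0.0285  0.1134] yhead 11.93 z [ 0.0004 -0.0001 -1.    ] F [-0.5 -0.6 -3.7] T [-0.09  0.17  0.01] gap 9.7 g 30.0 q6 -0.4
scene blue
 [[ 0.5581  0.0677  0.031 ]
 [ 0.7264  0.0602  0.031 ]
 [ 0.7491 -0.0471  0.031 ]
 [ 0.5898 -0.0753  0.031 ]]
seed [281 234] True
711 [[294, 223], [268, 247], [251, 232], [277, 215]] 
 [[ 0.5294  0.0576  0.0288]
 [ 0.5629 -0.0854  0.0288]
 [ 0.4672 -0.0687  0.0288]
 [ 0.4692  0.0455  0.0288]]
top blue
 [[ 0.7106 -0.0438  0.031 ]
 [ 0.5847 -0.0712  0.031 ]
 [ 0.5875  0.0702  0.031 ]
 [ 0.7142  0.0969  0.031 ]]
seed [294 204] True
613 [[324, 201], [322, 216], [283, 209], [286, 193]] 
 [[ 0.5481 -0.1083  0.0288]
 [ 0.499  -0.099   0.0288]
 [ 0.5247  0.0311  0.0288]
 [ 0.5737  0.0175  0.0288]]
```

View pics/m4.png

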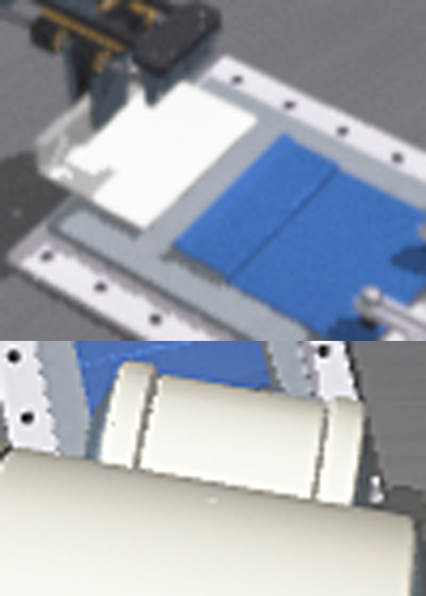

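The top view is blocked by the arm. The scene view shows flashing front corners at crop (258,122) and (140,225), and lip corners at (287,133) and (177,247). I'll check lateral offset and heading with a reprojection.

```bash
python3 - <<'E'
from h import *
np.set_printoptions(precision=4,suppress=True)
s,p,M=pose(); f=dict(np.load('pics/s4.npz')); t=dict(np.load('pics/top0.npz')); s0=dict(np.load('pics/scene0.npz'))
yh=np.radians(11.93); X=np.array([np.cos(yh),np.sin(yh),0]);Y=np.array([-X[1],X[0],0])
o=p+.095*X; o[2]=.0288
for sg in(1,-1): print('pred flash corner',proj(f,o+sg*.07*Y), 'rear',proj(f,o-.085*X+sg*.07*Y))
hs=cv2.cvtColor(f['image'],cv2.COLOR_RGB2HSV);m=(hs[...,1]<25)&(hs[...,2]>235)
a,q,c=quad(m,(281,234)); print('seen',refine(q,c))
# same measure for flashing lying on the bench, scene0 & top0 : front edge mid
for F,u in((s0,(352,205)),):
    hs=cv2.cvtColor(F['image'],cv2.COLOR_RGB2HSV);m=(hs[...,1]<25)&(hs[...,2]>190)
    a,q,c=quad(m,u); print(a,q.tolist(),ray(F,refine(q,c),.003))
# plate heading, top0
im=t['image'];hs=cv2.cvtColor(im,cv2.COLOR_RGB2HSV);m=(hs[...,1]<30)&(hs[...,2]>200)
m=cv2.morphologyEx(m.astype(np.uint8),cv2.MORPH_CLOSE,np.ones((3,3)))
a,q,c=quad(m,(244,170)); print('plate',a,q.tolist()); w=ray(t,refine(q,c),.008);print(w)
d=np.roll(w,-1,0)-w;print(np.degrees(np.arctan2(d[:,1],d[:,0]))%90,np.linalg.norm(d,axis=1))
E
```

```text
pred flash corner [[294.7365 222.3454]] rear [[273.9488 211.9062]]
pred flash corner [[268.254  247.6681]] rear [[246.9944 235.9467]]
seen [[294.0562 222.4437]
 [266.9573 249.5427]
 [251.6785 230.5398]
 [279.0567 214.7436]]
462 [[372, 193], [346, 208], [327, 196], [334, 191]] [[0.5905 0.4184 0.003 ]
 [0.576  0.2486 0.003 ]
 [0.4789 0.2547 0.003 ]
 [0.481  0.2713 0.003 ]]
plate 183239 [[559, 0], [559, 419], [0, 419], [0, 0]]
[[ 1.3427 -1.0678  0.008 ]
 [-0.1893 -0.8691  0.008 ]
 [-0.177   0.9997  0.008 ]
 [ 1.4205  1.1677  0.008 ]]
[82.6104 89.6217  6.0025 88.0059] [1.5448 1.8689 1.6063 2.2369]
```

```bash
python3 - <<'E'
from h import *
np.set_printoptions(precision=4,suppress=True)
t=dict(np.load('pics/top0.npz'))
for nm,z,P in(('plate',.008,((33,152),(357,82),(465,492),(124,570))),('pan',.02,((108,280),(360,232),(425,492),(165,547))),('sheet',.03,((135,226),(303,190),(353,381),(176,418)))):
    w=ray(t,(np.array(P)+.5)/4.2+np.array([230,100])-.5,z); d=np.roll(w,-1,0)-w
    print(nm,np.degrees(np.arctan2(d[:,1],d[:,0]))%90,np.linalg.norm(d,axis=1))
    fm,nmid=(w[0]+w[1])/2,(w[2]+w[3])/2
    h=np.radians(11.7);X=np.array([np.cos(h),np.sin(h)]);Y=np.array([-X[1],X[0]])
    print(' lateral of near/far mid',nmid[:2]@Y,fm[:2]@Y,'x',nmid[:2]@X,fm[:2]@X)
s,p,M=pose();print('tcp lat',p[:2]@Y,'lead x',p[:2]@X+.095)
E
```

```text
plate [11.4925 12.3343 11.9338 11.8747] [0.2695 0.3478 0.2723 0.3499]
 lateral of near/far mid -0.12159285359827546 -0.11913416139474875 x 0.45675038672376994 0.8055996555400715
pan [ 9.9496 11.8953 10.9914 11.3716] [0.2034 0.2147 0.2054 0.2183]
 lateral of near/far mid -0.12325951842532484 -0.1235194507528854 x 0.46374498645145684 0.6802313931852513
sheet [11.3371 12.6935 10.9253 11.1778] [0.1361 0.1598 0.1403 0.1587]
 lateral of near/far mid -0.12072203721605437 -0.12006008561997572 x 0.5592412296300767 0.7184934102761218
tcp lat -0.11961671165406053 lead x 0.5318892299515634
```

Call:
{"op": "servo_tool", "data": {"rows": [{"tx": -0.0027, "ty": 0, "tz": 0.01, "rx": 0, "ry": 0, "rz": 0, "fingers": -1}, {"tx": 0, "ty": 0, "tz": 0.006, "rx": 0, "ry": 0, "rz": 0, "fingers": -1}, {"tx": 0, "ty": 0, "tz": 0.004, "rx": 0, "ry": 0, "rz": 0, "fingers": -1}, {"tx": 0, "ty": 0, "tz": 0, "rx": 0, "ry": 0, "rz": 0, "fingers": -1}, {"tx": 0, "ty": 0, "tz": 0, "rx": 0, "ry": 0, "rz": 0, "fingers": -1}]}}

```text
clock: 7.9
tool_pos: [0.4519, -0.0293, 0.1075]
tool_rot: [0.0, 0.63, 0.777, 0.0]
wrist_force: [-4.1, -1.1, 9.4]
finger_gap: 0.108
gripper_force: 30.0
```

```bash
python3 - <<'E'
from h import *
st()
E
```

```text
t 7.9 p [ 0.4519 -0.0293  0.1075] yhead 11.94 z [ 3.e-04 -1.e-04 -1.e+00] F [-4.1 -1.1  9.4] T [-0.22  0.46 -0.02] gap 9.8 g 30.0 q6 -0.41
```

Call:
{"op": "servo_tool", "data": {"rows": [{"tx": 0, "ty": 0.01, "tz": -0.002, "rx": 0, "ry": 0, "rz": 0, "fingers": -1}, {"tx": 0, "ty": 0.017, "tz": 0, "rx": 0, "ry": 0, "rz": 0, "fingers": -1}, {"tx": 0, "ty": 0.017, "tz": 0, "rx": 0, "ry": 0, "rz": 0, "fingers": -1}, {"tx": 0, "ty": 0.017, "tz": 0, "rx": 0, "ry": 0, "rz": 0, "fingers": -1}, {"tx": 0, "ty": 0.017, "tz": 0, "rx": 0, "ry": 0, "rz": 0, "fingers": -1}, {"tx": 0, "ty": 0, "tz": 0, "rx": 0, "ry": 0, "rz": 0, "fingers": -1}]}}

```text
clock: 8.65
tool_pos: [0.4753, -0.0244, 0.1077]
tool_rot: [0.0, 0.63, 0.777, 0.0]
wrist_force: [-0.4, 0.2, -4.2]
finger_gap: 0.111
gripper_force: 30.0
```

```bash
python3 - <<'E'
from h import *
st()
f=grab('scene'); np.savez('pics/s5.npz',**f); save(f,'s5.png',(235,195,335,275),7)
E
```

```text
t 8.65 p [ 0.4753 -0.0244  0.1077] yhead 11.95 z [ 4.e-04 -0.e+00 -1.e+00] F [-0.4  0.2 -4.2] T [-0.1   0.24  0.01] gap 10.1 g 30.0 q6 -0.39
```

View pics/s5.png

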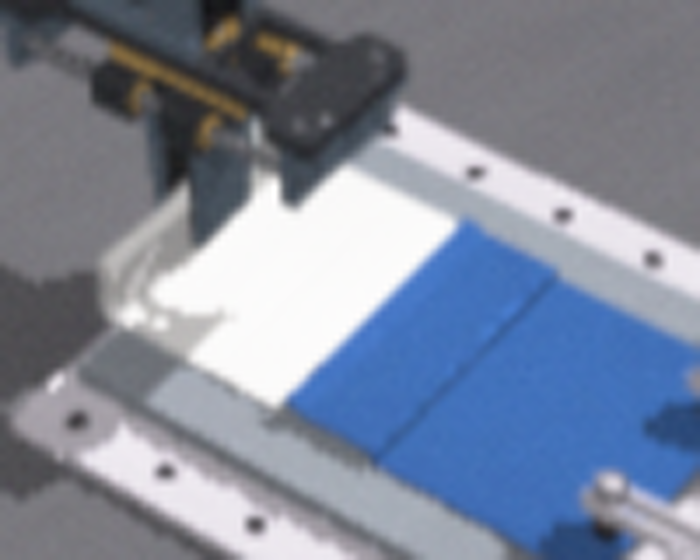

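The front edge is at the lip mouth, parallel to it, with ends nearly flush (flashing corners at crop (460,230) and (275,407), lip corners at (468,218) and (288,400)). Sliding in.

Call:
{"op": "servo_tool", "data": {"rows": [{"tx": 0, "ty": 0.015, "tz": 0.0007, "rx": 0, "ry": 0, "rz": 0, "fingers": -1}, {"tx": 0, "ty": 0.015, "tz": 0, "rx": 0, "ry": 0, "rz": 0, "fingers": -1}, {"tx": 0, "ty": 0.015, "tz": 0, "rx": 0, "ry": 0, "rz": 0, "fingers": -1}, {"tx": 0, "ty": 0.015, "tz": 0, "rx": 0, "ry": 0, "rz": 0, "fingers": -1}, {"tx": 0, "ty": 0.01, "tz": 0, "rx": 0, "ry": 0, "rz": 0, "fingers": -1}, {"tx": 0, "ty": 0, "tz": 0, "rx": 0, "ry": 0, "rz": 0, "fingers": -1}]}}

```text
clock: 9.45
tool_pos: [0.4955, -0.02, 0.1076]
tool_rot: [0.0, 0.63, 0.777, 0.0]
wrist_force: [-3.2, 0.7, 4.9]
finger_gap: 0.109
gripper_force: 30.0
```

Call:
{"op": "servo_tool", "data": {"rows": [{"tx": 0, "ty": 0.015, "tz": 0, "rx": 0, "ry": 0, "rz": 0, "fingers": -1}, {"tx": 0, "ty": 0.015, "tz": 0, "rx": 0, "ry": 0, "rz": 0, "fingers": -1}, {"tx": 0, "ty": 0.015, "tz": 0, "rx": 0, "ry": 0, "rz": 0, "fingers": -1}, {"tx": 0, "ty": 0.015, "tz": 0, "rx": 0, "ry": 0, "rz": 0, "fingers": -1}, {"tx": 0, "ty": 0, "tz": 0, "rx": 0, "ry": 0, "rz": 0, "fingers": -1}]}}

```text
clock: 10.07
tool_pos: [0.5133, -0.0163, 0.1076]
tool_rot: [0.0, 0.63, 0.777, 0.0]
wrist_force: [-1.9, 1.4, 5.3]
finger_gap: 0.102
gripper_force: 30.0
```

Call:
{"op": "servo_tool", "data": {"rows": [{"tx": 0, "ty": 0.007, "tz": 0, "rx": 0, "ry": 0, "rz": 0, "fingers": -1}, {"tx": 0, "ty": 0.007, "tz": 0, "rx": 0, "ry": 0, "rz": 0, "fingers": -1}, {"tx": 0, "ty": 0.007, "tz": 0, "rx": 0, "ry": 0, "rz": 0, "fingers": -1}, {"tx": 0, "ty": 0, "tz": 0, "rx": 0, "ry": 0, "rz": 0, "fingers": -1}]}}

```text
clock: 10.58
tool_pos: [0.5187, -0.0151, 0.1076]
tool_rot: [-0.0, 0.63, 0.777, -0.0]
wrist_force: [-6.2, -1.1, 8.5]
finger_gap: 0.108
gripper_force: 30.0
```

Call:
{"op": "servo_tool", "data": {"rows": [{"tx": 0, "ty": 0.004, "tz": 0, "rx": 0, "ry": 0, "rz": 0, "fingers": -1}, {"tx": 0, "ty": 0.003, "tz": 0, "rx": 0, "ry": 0, "rz": 0, "fingers": -1}, {"tx": 0, "ty": 0, "tz": 0, "rx": 0, "ry": 0, "rz": 0, "fingers": -1}]}}

```text
clock: 10.95
tool_pos: [0.5205, -0.0147, 0.1076]
tool_rot: [-0.001, 0.63, 0.777, -0.0]
wrist_force: [-7.5, -0.5, 10.1]
finger_gap: 0.111
gripper_force: 30.0
```

Call:
{"op": "servo_tool", "data": {"rows": [{"tx": 0, "ty": 0.004, "tz": -0.0008, "rx": 0, "ry": 0, "rz": 0, "fingers": -1}, {"tx": 0, "ty": 0.004, "tz": 0, "rx": 0, "ry": 0, "rz": 0, "fingers": -1}, {"tx": 0, "ty": 0, "tz": 0, "rx": 0, "ry": 0, "rz": 0, "fingers": -1}]}}

```text
clock: 11.32
tool_pos: [0.5239, -0.0141, 0.1076]
tool_rot: [0.0, 0.63, 0.777, 0.0]
wrist_force: [-0.4, 0.7, -4.6]
finger_gap: 0.108
gripper_force: 30.0
```

```bash
python3 - <<'E'
from h import *
st()
E
```

```text
t 11.325 p [ 0.5239 -0.0141  0.1076] yhead 11.94 z [ 4.e-04 -0.e+00 -1.e+00] F [-0.4  0.7 -4.6] T [-0.09  0.1   0.01] gap 9.8 g 30.0 q6 -0.35
```

Call:
{"op": "servo_tool", "data": {"rows": [{"tx": 0, "ty": 0.004, "tz": 0, "rx": 0, "ry": 0, "rz": 0, "fingers": -1}, {"tx": 0, "ty": 0, "tz": 0, "rx": 0, "ry": 0, "rz": 0, "fingers": -1}]}}

```text
clock: 11.58
tool_pos: [0.5245, -0.0139, 0.1076]
tool_rot: [-0.0, 0.63, 0.777, -0.0]
wrist_force: [-3.1, -1.1, -1.9]
finger_gap: 0.106
gripper_force: 30.0
```

Call:
{"op": "servo_tool", "data": {"rows": [{"tx": 0, "ty": 0.004, "tz": 0, "rx": 0, "ry": 0, "rz": 0, "fingers": -1}, {"tx": 0, "ty": 0, "tz": 0, "rx": 0, "ry": 0, "rz": 0, "fingers": -1}]}}

```text
clock: 11.82
tool_pos: [0.5247, -0.0139, 0.1076]
tool_rot: [-0.001, 0.63, 0.777, -0.001]
wrist_force: [-9.3, -6.1, 3.6]
finger_gap: 0.109
gripper_force: 30.0
```

The flashing is against the step: it advanced 0.2 mm for 1.2 mm commanded, and the push rose to about 10 N. Checking whether the ends are flush with the last picture.

```bash
python3 - <<'E'
from h import *
np.set_printoptions(precision=4,suppress=True)
st(); f=grab('scene'); g=grab('top'); np.savez('pics/s6.npz',**f); np.savez('pics/t6.npz',**g)
a,q,c=quad(blue(f['image']),(305,243)); print(refine(q,c).tolist())
s,p,M=pose();X=M[:,1];Y=M[:,0]
o=p+.095*X;
for sg in(1,-1):
  e=o+sg*.07*Y; e[2]=.023; print('pred end line px: at lip / rear',proj(f,e-.05*X),proj(f,e-.085*X)); e[2]=.03; print(' lip corner if flush',proj(f,e-.047*X), proj(f,e-.036*X-[0,0,.003]))
b=cv2.resize(f['image'][195:275,235:335,::-1],None,fx=7.5,fy=7.5,interpolation=cv2.INTER_CUBIC)
cv2.imwrite('pics/s6.png',b)
E
```

```text
t 11.825 p [ 0.5247 -0.0139  0.1076] yhead 11.95 z [-0.0027 -0.0002 -1.    ] F [-9.3 -6.1  3.6] T [-1.09  1.59 -0.15] gap 9.9 g 30.0 q6 -0.35
[[302.39111328125, 225.10887145996094], [338.9703369140625, 255.25933837890625], [318.921875, 278.1802978515625], [275.3248291015625, 252.1751708984375]]
pred end line px: at lip / rear [[300.6465 226.7556]] [[291.8526 222.3055]]
 lip corner if flush [[301.4638 225.5821]] [[304.2525 227.6717]]
pred end line px: at lip / rear [[274.3862 252.4774]] [[265.3703 247.4779]]
 lip corner if flush [[275.1356 251.3499]] [[278.0369 253.6173]]
```

View pics/s6.png

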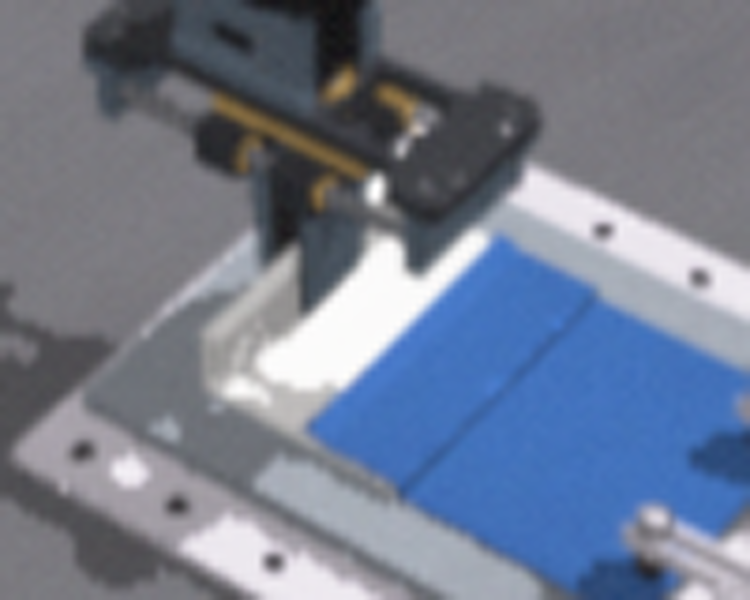

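The flashing is inside the lap. Its right end edge runs from crop (210,390) to (395,497), right beneath the sheet's edge. I'll quantify flushness with brightness profiles across that end.

```bash
python3 - <<'E'
from h import *
np.set_printoptions(precision=3,suppress=True,linewidth=250)
f=dict(np.load('pics/s6.npz')); f4=dict(np.load('pics/s4.npz'));s,p,M=pose();X=M[:,1].copy();X[2]=0;Y=M[:,0].copy();Y[2]=0
seat=p+.095*X; seat[2]=.02
v=np.arange(-86,-57,2)/1e3
print('v(mm)',v*1e3)
def prof(F,seat,xs,z):
    acc=[]
    for x in xs:
        u=proj(F,[seat+x*X+vv*Y+[0,0,z-.02] for vv in v]).astype(np.float32)
        acc.append(cv2.remap(F['image'],u[:,0].copy(),u[:,1].copy(),cv2.INTER_LINEAR)[:,0].astype(float))
    return np.mean(acc,0)
for nm,F,xs in(('flash open x-72..-54',f,np.linspace(-.072,-.054,10)),('in lap x-32..-6',f,np.linspace(-.032,-.006,10)),('same before',f4,np.linspace(-.032,-.006,10)),('sheet behind 10..35',f,np.linspace(.01,.035,10))):
    r=prof(F,seat,xs,.02); print(nm,'gray',r.mean(1).round().astype(int),'B-R',(r[:,2]-r[:,0]).round().astype(int))
s4=np.array([.452,-.0285,0])+.095*X; s4[2]=.02
print('flash at s4, z=.0288 plane',prof(f4,s4,np.linspace(-.03,-.005,10),.0288).mean(1).round().astype(int))
print('   other end',[int(q) for q in (lambda: (globals().__setitem__('v',-v),prof(f4,s4,np.linspace(-.03,-.005,10),.0288).mean(1))[1])()])
print('px per',proj(f,[seat+[0,0,0],seat+[0,0,.01],seat+.01*Y,seat+.01*X]))
E
```

```text
v(mm) [-86. -84. -82. -80. -78. -76. -74. -72. -70. -68. -66. -64. -62. -60. -58.]
flash open x-72..-54 gray [115 115 115 115 115 117 123 135 153 168 179 185 187 186 185] B-R [10 10 10 10 11 10  8  5  2  0 -2 -2 -1  0  1]
in lap x-32..-6 gray [176 174 171 160 145 132 125 128 133 131 126 121 119 120 120] B-R [ 16  16  16  15  13  12  10  10  16  34  60  88 107 114 117]
same before gray [174 173 169 160 144 129 118 113 109 107 108 111 116 118 119] B-R [ 16  16  15  15  13  12  12  14  23  43  70  94 108 114 117]
sheet behind 10..35 gray [176 176 176 176 174 168 154 136 123 117 118 119 120 120 120] B-R [ 17  17  17  17  17  19  27  44  70  96 111 117 118 118 118]
flash at s4, z=.0288 plane [160 145 129 119 118 129 156 193 225 242 248 250 250 250 250]
   other end [185, 176, 172, 171, 172, 177, 188, 206, 224, 238, 246, 249, 250, 250, 250]
px per [[300.936 246.827]
 [301.017 244.598]
 [302.775 244.94 ]
 [303.594 248.228]]
```

Measured against the TCP line, the flashing end is at −70.2 mm and the sheet end at −70.2 to −70.3 mm, so they are flush. The sheet hasn't lifted. Now setting the push down.

Call:
{"op": "servo_tool", "data": {"rows": [{"tx": 0, "ty": 0, "tz": 0.0006, "rx": 0, "ry": 0, "rz": 0, "fingers": -1}, {"tx": 0, "ty": 0, "tz": 0, "rx": 0, "ry": 0, "rz": 0, "fingers": -1}, {"tx": 0, "ty": 0, "tz": 0, "rx": 0, "ry": 0, "rz": 0, "fingers": -1}, {"tx": 0, "ty": 0, "tz": 0, "rx": 0, "ry": 0, "rz": 0, "fingers": -1}]}}

```text
clock: 12.42
tool_pos: [0.5246, -0.0139, 0.1076]
tool_rot: [-0.001, 0.63, 0.777, -0.001]
wrist_force: [-10.3, -4.0, 7.5]
finger_gap: 0.105
gripper_force: 30.0
```

```bash
python3 - <<'E'
from h import *
st()
E
```

```text
t 12.425 p [ 0.5246 -0.0139  0.1076] yhead 11.94 z [-2.6e-03 -2.0e-04 -1.0e+00] F [-10.3  -4.    7.5] T [-1.1   1.76 -0.08] gap 9.6 g 30.0 q6 -0.35
```

Call:
{"op": "servo_tool", "data": {"rows": [{"tx": 0, "ty": -0.0013, "tz": 0.0003, "rx": 0, "ry": 0, "rz": 0, "fingers": -1}, {"tx": 0, "ty": 0, "tz": 0, "rx": 0, "ry": 0, "rz": 0, "fingers": -1}, {"tx": 0, "ty": 0, "tz": 0, "rx": 0, "ry": 0, "rz": 0, "fingers": -1}, {"tx": 0, "ty": 0, "tz": 0, "rx": 0, "ry": 0, "rz": 0, "fingers": -1}, {"tx": 0, "ty": 0, "tz": 0, "rx": 0, "ry": 0, "rz": 0, "fingers": -1}]}}

```text
clock: 13.05
tool_pos: [0.5246, -0.0139, 0.1076]
tool_rot: [-0.001, 0.63, 0.777, -0.001]
wrist_force: [-9.0, -3.3, 7.4]
finger_gap: 0.105
gripper_force: 30.0
```

```bash
python3 - <<'E'
from h import *
st()
E
```

```text
t 13.05 p [ 0.5246 -0.0139  0.1076] yhead 11.94 z [-1.9e-03 -1.0e-04 -1.0e+00] F [-9.  -3.3  7.4] T [-0.84  1.52 -0.1 ] gap 9.6 g 30.0 q6 -0.35
```

Call:
{"op": "servo_tool", "data": {"rows": [{"tx": 0, "ty": 0, "tz": 0.0003, "rx": 0, "ry": 0, "rz": 0, "fingers": -1}, {"tx": 0, "ty": 0, "tz": 0, "rx": 0, "ry": 0, "rz": 0, "fingers": -1}, {"tx": 0, "ty": 0, "tz": 0, "rx": 0, "ry": 0, "rz": 0, "fingers": -1}, {"tx": 0, "ty": 0, "tz": 0, "rx": 0, "ry": 0, "rz": 0, "fingers": -1}]}}

```text
clock: 13.55
tool_pos: [0.5246, -0.0139, 0.1076]
tool_rot: [-0.001, 0.63, 0.777, -0.001]
wrist_force: [-10.3, -4.9, 10.0]
finger_gap: 0.109
gripper_force: 30.0
```

```bash
python3 - <<'E'
from h import *
st(); f=grab('scene'); a,q,c=quad(blue(f['image']),(305,243)); print(refine(q,c).round(2).tolist()); print(env.job_done())
E
```

```text
t 13.55 p [ 0.5246 -0.0139  0.1076] yhead 11.94 z [-1.8e-03 -2.0e-04 -1.0e+00] F [-10.3  -4.9  10. ] T [-0.84  1.65 -0.19] gap 9.9 g 30.0 q6 -0.35
[[302.3900146484375, 225.11000061035156], [338.9700012207031, 255.25999450683594], [318.9200134277344, 278.17999267578125], [275.32000732421875, 252.17999267578125]]
the job is handed in; nothing more can be done
None
```

I handed the job in at 13.6 s: the flashing is home against the step, ends flush within about 0.5 mm, the blue sheet shows no lift in the camera, and it is still gripped and pressed down with about 10 N at the wrist (no verdict came back).

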